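# Key the pot onto its bench stud and unscrew its tight cap

## Task

Set the capped metal pot down on the square stud of the bench plate, turned so that the square hole in its foot drops fully over the stud and the stud braces the pot. Then unscrew the tight cap anticlockwise (seen from above), stop turning as soon as its lugs come free, lift it straight up and finish while still holding it in the gripper, level and about 2 cm clear above the pot's neck, with the pot left standing fully home on the stud. Leave the things lying around where they are.

Things in the scene. Friction and masses are not known exactly. Their poses are not given: they have to be found in the camera images.
- pot: Loose bare-aluminium pot, 0.45 kg, standing upright. Origin: centre of its underside, z up. Foot 60 x 60 x 20 mm, sides along x and y, with a 26 mm square hole likewise, open below, 20 mm deep; any quarter turn fits the stud. Above it a round body 56 mm across to z = 72, an open neck 48 mm across to z = 90. Can be carried by body or by closed cap. Off the stud it turns along with the cap.
- pot_rim (a point): Centre of the pot's neck rim, 90 mm above the pot's origin.
- cap: Loose grey cap, 70 g, closed on the pot: ribbed disc 54 mm across, 22 mm high, to grip across any diameter (60 N or more; turning takes 0.4 N m). Origin: centre of the disc's underside, 91 mm above the pot's origin when closed. Below it a stem 20 mm across and a 36 x 8 mm cross bar (two lugs, along x) reach 14 mm down into the neck. Play in the pot: about 5 degrees, 1 mm.
- cap_foot (a point): Lowest point of the cap, middle of the underside of the cross bar, 14 mm below the cap's origin.
- thread (a joint): Turn of the cap's thread in the pot, rad: 0 = tight; grows as the cap is unscrewed anticlockwise from above; the cap rises 2 mm per rad. Stiff, stays as left; the plays of cap and stud come on top of the turn. The lugs are free, and the cap lifts straight out, from about 1.1 rad; 1.25 is ideal, 1.6 too far.
- stand: Steel plate fixed on the bench, 84 x 84 x 8 mm, with an upright square stud in its middle: 24 x 24 mm, 18 mm high above the plate, top 5 mm tapered to 17 mm; sides along its x and y. Origin: centre of the plate's underside, on the bench. The pot on the stud can turn about 5 degrees either way.
- stand_seat (a point): Centre of the stud at the plate's upper face, 8 mm above the bench: the pot's origin lies here when it is fully home.
- tape_black: Roll of black tape, 66 mm across, 19 mm high, lying flat; bystander, origin at the centre of its underside.
- brass_elbow: Brass pipe elbow 56 x 56 x 31 mm; bystander, origin at the centre of its underside.
- torch: Aluminium torch 30 x 160 x 31 mm, lying along its y; bystander, origin at the centre of its underside.
- sanding_block: Cork sanding block 66 x 100 x 27 mm; bystander, origin at the centre of its underside.
There are look-alikes about, which are no part of the job. What is shaped like the cap but blue is not meant. Leave any blue look-alike of the stand alone.

How it is judged (in metres and radians):
On the way, in this order (a step that is already met when the one before it is completed fails the run):
1. the pot stands fully home on the stud with the cap still screwed tight (z of pot in the frame of stand_seat between -0.003 and 0.003 m and horizontal distance between pot and stand_seat below 0.004 m and angle between pot's own z axis and vertical below 0.06 rad and value of joint thread below 0.3 rad), for 0.2 s.
2. the cap is unscrewed until its lugs are free, the pot braced on the stud (z of pot in the frame of stand_seat between -0.003 and 0.003 m and horizontal distance between pot and stand_seat below 0.004 m and angle between pot's own z axis and vertical below 0.06 rad and value of joint thread above 1 rad), for 0.1 s.
At the end, for the whole second after the job is handed in: Cap held still in the fingers, level within 0.2 rad, its lowest point 4 to 50 mm above the neck rim, within 20 mm of its axis, not touching the pot; pot at rest, untouched by the arm, upright, home on the stud within 3 mm in height, 4 mm sideways; thread between 1.0 and 1.6 rad (all of step 2 and value of joint thread below 1.6 rad and z of cap_foot in the frame of pot_rim between 0.004 and 0.05 m and horizontal distance between cap_foot and pot_rim below 0.02 m and angle between cap's own z axis and vertical below 0.2 rad and contact force between the fingers and cap above 2 N and contact force between each of cap, the arm and pot below 0.3 N and linear speed of each of cap, pot below 0.02 m/s); the arm keeps its last pose, push and grip.
It fails at once if the cap is turned on well past the point where its lugs are free (value of joint thread above 1.6 rad).
It fails at once if a bystander is pushed away by more than 25 mm (distance of any of tape_black, brass_elbow, torch, sanding_block from where it was at the start of the episode above 0.025 m).
It also fails if it takes over 43 s, if anything falls off the work surface, if the arm or the gripper's body presses on something with over 40 N, if the wrist force passes 120 N, or if a joint passes its speed limit or range.

## Robot

A 6-joint arm with a two-finger parallel gripper is mounted at the origin on a cart in front of the work surface, level with it; the furniture and walls round the work are solid. World frame = base frame: x ahead of the robot, y to its left, z up, the work surface at z = 0. Lengths are in m, angles in degrees, forces in N, time in s.
With the tool pointing down it reaches from about 0.375 to 0.9 m from the base axis. Payload 3.1 kg.
Tool frame: the origin (TCP) lies at the very end of the fingers, on their centre line; the grasp point (between the pads) lies bot.grip_point_offset behind it (bot.grip_point_offset is the distance from the TCP to the grasp point, in m); z points along the fingers, y is the line along which they close (so a half turn about z gives the same grasp; the last joint's range is limited). The gripper opens to 87 mm and grips with 3 to 60 N. Pads are 19 mm wide; open, the fingers measure 117 mm over their backs; the gripper's body (75 mm by 190 mm) begins 51 mm behind the grasp point.
Start: joints at [-87.405, 30.224, 82.088, -0, 67.689, -10.227], TCP at [0.139, -0.609, 0.223] pointing down, gripper open.
Joint ranges: [-176.69, 176.69], [-43.24, 126.21], [12.49, 139.97], [-82, 262], [0, 151.66], [-163.58, 163.58]. Speed limits (degrees/s): [159.86, 159.86, 180, 180, 180, 180].

## Interface

Orientations are given as a 3x3 rotation matrix whose columns are the frame's x, y, z axes.
In Python, from rig import bot, viewer, ticket gives the robot as it stands.
- The arm moves only by the tool servo_tool, never from a script. Its argument "targets" is a list of rows, each an object with "offset": the shift along the tool's x, y, z in m, a list of three; "dr": the turn, a rotation vector about the tool's x, y, z in degrees, a list of three. In form: [{"offset": [x, y, z], "dr": [ax, ay, az]}, ...]. A call has 1 to 20 rows; each row is the pose to reach, as a shift and turn from the pose commanded when the call began, along the tool's axes at that moment; what a row does not reach only later rows make up. A row lasts 1/12 s, in which the tool goes at most 41.7 mm and 7.16 degrees, less where a joint would pass 70% of its speed; a pose out of reach is approached as far as the arm can. A call with a gripper value outside its range is refused whole. "gripper" is the gripper command: -1 is fully open, 1 is shut, values between are in proportion, set as the call begins (left out, the last holds). The fingers move at their own pace and stop on an object; the grip force is fixed at half the most. Time passes only in rows, so rows that repeat a pose let the fingers close. It gives the time, the measured TCP pose, the force, the opening and the grip force at its end, in the units of the state.
- bot.read_state(): the state, without advancing time (a new reading comes with each control period).
- viewer.capture(name): name is "side" or "top"; returns a dict with "color" (384x512x3 uint8, red, green, blue), "camera_matrix" (3x3 intrinsics, pixels), "R" (3x3) and "t" (3): a world point X has camera coordinates R X + t. Camera axes: x right, y down, z forward; pixel columns grow to the right and rows downward; lengths in m; the calibration is good to about 2 mm. A picture is of the moment at which its call begins. There is no depth.
- ticket.hand_in(): hands the job in; it is judged then, once.
The state is a dict: "time_s": time; "joint_positions": joint angles; "qvel": joint speeds; "tau": joint torques, N m; "position": TCP position; "tcp_rot": TCP orientation; "force": force on the tool from outside, world axes, zero at the start; "moment": the same for the moment, N m; "opening": opening from 0.0 (shut) to 1.0 (fully open); "grasp_force": force on a finger pad.
Only numpy, scipy, OpenCV 4.12 (cv2) and the standard library are available. Lean on these libraries where they do the work, as an engineer would, in place of code of your own. Each camera call takes 0.05 s, during which the arm holds its last target. There are 200 camera calls.

## Working session

There is one attempt and no reset: what is moved stays moved. The work goes in short steps, Python scripts to look and compute and a tool call to move; the robot and the scene stay as the last step left them, time stands still between calls to the robot, and variables do not carry over. Pictures are saved under pics/ and viewed, at most 10 in all, crops included, and the job is handed in when it is done.

Besides the shell and the picture viewer there is one more tool, called after "Call:" as name([rows], argument=value, ...), one row to a line, values as JSON. servo_tool: Moves the arm, as the interface text tells. Its arguments: {"type":"object","properties":{"targets":{"type":"array"},"gripper":{"type":"number"}},"required":["targets"]}

```bash
mkdir -p pics; ls; cat > h.py <<'E'
import numpy as np, cv2
from rig import bot, viewer, ticket
def cap(n,f):
    c=viewer.capture(n); cv2.imwrite(f'pics/{f}.png',c['color'][:,:,::-1])
    np.savez(f'pics/{f}.npz',**{k:np.array(c[k]) for k in c}); return c
def load(f): return dict(np.load(f'pics/{f}.npz'))
def ray(c,p):
    d=c['R'].T@np.linalg.inv(c['camera_matrix'])@np.array([p[0],p[1],1.]); o=-c['R'].T@c['t']; return o,d/np.linalg.norm(d)
def onz(c,p,z):
    o,d=ray(c,p); return o+d*(z-o[2])/d[2]
def tri(c1,p1,c2,p2):
    o1,d1=ray(c1,p1);o2,d2=ray(c2,p2)
    s=np.linalg.lstsq(np.c_[d1,-d2],o2-o1,rcond=None)[0]
    a=o1+s[0]*d1;b=o2+s[1]*d2; return (a+b)/2,np.linalg.norm(a-b)
def proj(c,X):
    q=c['camera_matrix']@(c['R']@np.array(X)+c['t']); return q[:2]/q[2]
E
python3 - <<'E'
from h import *
for n in('top','side'):
    c=cap(n,n+'0'); print(n,-c['R'].T@c['t'],c['R'][2],c['camera_matrix'][0,0])
a=cv2.imread('pics/top0.png');b=cv2.imread('pics/side0.png')
cv2.imwrite('pics/both.png',cv2.resize(np.vstack([a,b]),None,fx=.78,fy=.78))
s=bot.read_state();print(s,bot.grip_point_offset)
E
```

```text
pics
top [ 0.38733092 -0.01229686  1.07718074] [ 1.91259075e-01 -2.56067156e-04 -9.81539556e-01] 374.49349870057665
side [ 0.41176578 -1.08401356  0.74917826] [ 0.12667465  0.84439957 -0.52052175] 467.65930796178975
{'time_s': 0.1, 'joint_positions': array([-8.74042720e+01,  3.02724849e+01,  8.21485713e+01, -7.52491149e-04,
        6.76880183e+01, -1.02286841e+01]), 'qvel': array([ 0.08184244, -0.06548494, -0.14317925,  0.06184806,  0.02145882,
       -0.0431525 ]), 'tau': array([ 2.16507301e-04, -4.40986204e+01, -1.77150947e+01,  6.35189423e-02,
        5.33880189e-02, -4.51941708e-05]), 'position': array([ 0.13870801, -0.60875054,  0.22168448]), 'tcp_rot': array([[ 9.75053777e-01,  2.21968741e-01, -9.83537615e-05],
       [ 2.21968524e-01, -9.75051978e-01,  1.90120420e-03],
       [ 3.26107873e-04, -1.87560777e-03, -9.99998188e-01]]), 'force': array([-0.21146471,  0.47307634, -1.41051481]), 'moment': array([-0.00863469,  0.03250306,  0.00854374]), 'grasp_force': 0.0, 'opening': 0.9979753601440552} 0.0187
```

View pics/top0.png

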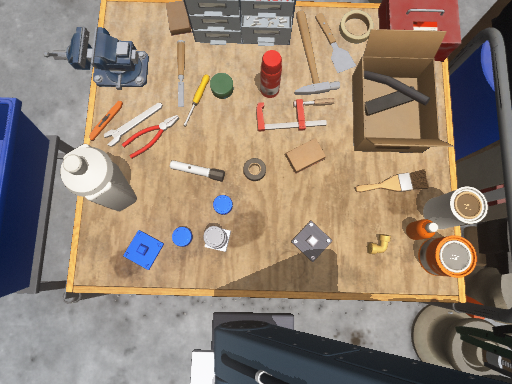

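View pics/side0.png

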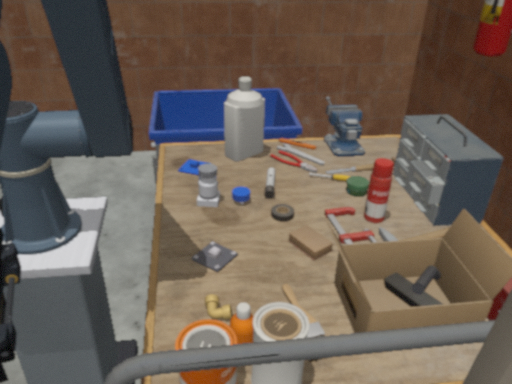

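Top view: pot with the grey cap at (216,236), grey stand at (312,241). Side view: pot at (207,180), stand at (215,256). Possible confusions, top-view pixels: blue caps (182,236) and (222,205), blue stand (144,250), green lid (221,85). By the description I choose the grey/aluminium pot and the grey stand, and check them in one close crop.

```bash
python3 - <<'E'
from h import *
t=cv2.imread('pics/top0.png');s=cv2.imread('pics/side0.png')
f=lambda im,x,y:cv2.resize(im[y:y+50,x:x+66],None,fx=6,fy=6,interpolation=cv2.INTER_CUBIC)
cv2.imwrite('pics/crop0.png',np.vstack([np.hstack([f(t,184,212),f(t,280,216)]),np.hstack([f(s,175,160),f(s,182,232)])]))
E
```

```text
(no output)
```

View pics/crop0.png

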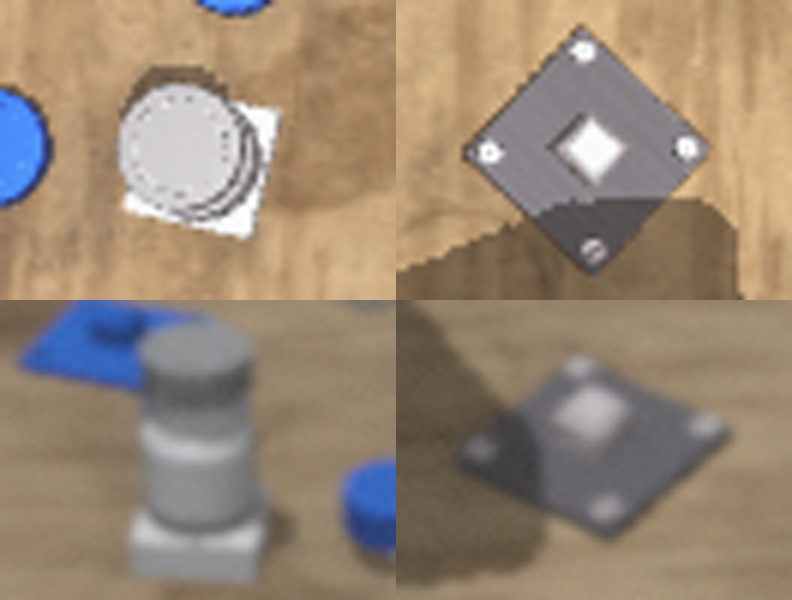

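The crop confirms grey pot and grey stand. Pot cap disc centre is about (180,146) in the crop, foot corners (280,110), (248,238), (125,208); the stand's plate corners are clear in both views.

```bash
python3 - <<'E'
from h import *
t=load('top0');s=load('side0')
T=lambda p,x,y:(x+p[0]/6-.4,y+p[1]/6-.4)
print('cap',tri(t,T((180,146),184,212),s,T((196,49),175,160)), onz(t,T((180,146),184,212),.113))
F=[onz(t,T(p,184,212),.02) for p in((280,110),(248,238),(125,208))]
for a,b in((0,1),(1,2)):
    d=F[b]-F[a];print('foot edge',np.linalg.norm(d),np.degrees(np.arctan2(d[1],d[0]))%90)
print('pot centre foot',(F[0]+F[2])/2)
pt=[(187,27),(314,150),(194,275),(69,150)];ps=[(182,52),(338,132),(212,240),(62,162)]
P=[];Q=[];S=[]
for a in pt:P.append(onz(t,T(a,280,216),.008))
for a in ps:S.append(onz(s,T(a,182,232),.008))
for i in range(4):
    j=i;print('tri',tri(t,T(pt[i],280,216),s,T(ps[i],182,232)))
for P in(P,S):
    print('c',np.mean(P,0));print([round(np.degrees(np.arctan2(*(P[(i+1)%4]-P[i])[1::-1]))%90,1) for i in range(4)],[round(np.linalg.norm(P[(i+1)%4]-P[i]),4) for i in range(4)])
r=bot.read_state();print(r['position'],np.degrees(np.arctan2(r['tcp_rot'][1,0],r['tcp_rot'][0,0])))
E
```

```text
cap (array([0.45307368, 0.10211264, 0.11246759]), np.float64(0.0009761619902894853)) [0.45352635 0.10205475 0.113     ]
foot edge 0.06097565676902612 78.27051349385144
foot edge 0.05909825876416629 78.02803833595529
pot centre foot [0.45425278 0.10212325 0.02      ]
tri (array([ 0.47839363, -0.15615084,  0.05240939]), np.float64(0.05904402934869243))
tri (array([ 0.48060384, -0.21553642,  0.04778476]), np.float64(0.0532020310344948))
tri (array([ 0.42798524, -0.1727323 , -0.03867612]), np.float64(0.06128362065118049))
tri (array([ 0.42663716, -0.11144265, -0.03836964]), np.float64(0.05937799630973432))
c [ 0.45507166 -0.16341994  0.008     ]
[np.float64(46.6), np.float64(46.4), np.float64(46.3), np.float64(47.0)] [np.float64(0.0827), np.float64(0.0823), np.float64(0.0818), np.float64(0.0818)]
c [ 0.45446562 -0.16694499  0.008     ]
[np.float64(44.7), np.float64(47.6), np.float64(46.5), np.float64(52.4)] [np.float64(0.0874), np.float64(0.0844), np.float64(0.0799), np.float64(0.0875)]
[ 0.13870801 -0.60875054  0.22168448] 12.82468090989853
```

Call:
servo_tool([
  {"offset": [0.035, -0.026, 0], "dr": [0, 0, 0]},
  {"offset": [0.07, -0.052, 0], "dr": [0, 0, 0]},
  {"offset": [0.105, -0.078, 0], "dr": [0, 0, 0]},
  {"offset": [0.14, -0.104, 0], "dr": [0, 0, 0]},
  {"offset": [0.175, -0.13, 0], "dr": [0, 0, 0]},
  {"offset": [0.21, -0.156, 0], "dr": [0, 0, 0]},
  {"offset": [0.24, -0.18, 0], "dr": [0, 0, 0]},
  {"offset": [0.273, -0.204, 0], "dr": [0, 0, 0]},
  {"offset": [0.288, -0.237, 0], "dr": [0, 0, 0]},
  {"offset": [0.304, -0.27, 0], "dr": [0, 0, 0]},
  {"offset": [0.32, -0.304, 0], "dr": [0, 0, 0]},
  {"offset": [0.336, -0.338, 0], "dr": [0, 0, 0]},
  {"offset": [0.352, -0.372, 0], "dr": [0, 0, 0]},
  {"offset": [0.368, -0.406, 0], "dr": [0, 0, 0]},
  {"offset": [0.384, -0.44, 0], "dr": [0, 0, 0]},
  {"offset": [0.4, -0.475, 0], "dr": [0, 0, 0]},
  {"offset": [0.416, -0.51, 0], "dr": [0, 0, 0]},
  {"offset": [0.432, -0.545, 0.01], "dr": [0, 0, 0]},
  {"offset": [0.448, -0.585, 0.02], "dr": [0, 0, 0]},
  {"offset": [0.4645, -0.6235, 0.03], "dr": [0, 0, 0]},
], gripper=-1)

```text
time_s: 1.77
position: [0.4524, 0.0998, 0.1932]
tcp_rot: [[0.975, 0.222, 0.0], [0.222, -0.975, -0.0], [0.0, 0.0, -1.0]]
force: [-0.4, -0.9, 0.9]
opening: 1.002
grasp_force: 0.0
```

Call:
servo_tool([
  {"offset": [0, 0, 0], "dr": [0, 0, 0]},
  {"offset": [0, 0, 0], "dr": [0, 0, 0]},
  {"offset": [0, 0, 0], "dr": [0, 0, 0]},
])

```text
time_s: 2.02
position: [0.4523, 0.0978, 0.1932]
tcp_rot: [[0.975, 0.223, -0.001], [0.223, -0.975, -0.0], [-0.001, 0.0, -1.0]]
force: [0.1, -0.8, 0.1]
opening: 1.0
grasp_force: 0.0
```

```bash
python3 - <<'E'
from h import *
c=cap('side','s1');t=cap('top','t1');r=bot.read_state();print(r['time_s'],r['position'],r['tcp_rot'],r['force'],r['joint_positions'])
s=cv2.imread('pics/s1.png')[100:220,140:280];t=cv2.imread('pics/t1.png')[180:300,150:290]
cv2.imwrite('pics/v1.png',cv2.resize(np.hstack([s,t]),(798,342),interpolation=cv2.INTER_CUBIC))
E
```

```text
2.1167 [0.45264703 0.09667989 0.19361295] [[ 9.75455485e-01  2.20196709e-01  8.07964376e-05]
 [ 2.20196723e-01 -9.75455436e-01 -3.07962717e-04]
 [ 1.10009477e-05  3.18195032e-04 -9.99999949e-01]] [ 0.13895336 -0.13212425 -0.55971953] [-1.80721393e+00  2.03592682e+01  1.06532263e+02 -2.18704235e-02
  5.31032870e+01  7.54853281e+01]
```

View pics/v1.png

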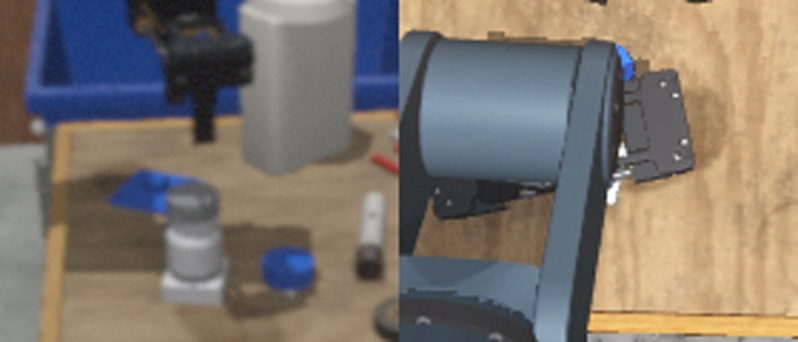

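The side crop shows the open fingers high over the pot, with the tip near side pixel (211,149). The top view is blocked by the arm.

```bash
python3 - <<'E'
from h import *
c=load('s1')
for i in range(3):
    r=bot.read_state();print(r['time_s'],r['position'],r['qvel'].round(2),r['joint_positions'].round(2))
p=r['position'];y=r['tcp_rot'][:,1]
for k in(-.05,0,.05):print(proj(c,p+k*y))
print('cap top',proj(c,[.4535,.102,.113]))
g=cv2.imread('pics/s1.png')[140:160,200:225].sum(2)//3;print(g)
E
```

```text
2.1167 [0.45264703 0.09667989 0.19361295] [-0.9  -0.28 -0.03  0.14  0.02  0.06] [-1.8100e+00  2.0360e+01  1.0653e+02 -2.0000e-02  5.3100e+01  7.5490e+01]
2.1167 [0.45264703 0.09667989 0.19361295] [-0.9  -0.28 -0.03  0.14  0.02  0.06] [-1.8100e+00  2.0360e+01  1.0653e+02 -2.0000e-02  5.3100e+01  7.5490e+01]
2.1167 [0.45264703 0.09667989 0.19361295] [-0.9  -0.28 -0.03  0.14  0.02  0.06] [-1.8100e+00  2.0360e+01  1.0653e+02 -2.0000e-02  5.3100e+01  7.5490e+01]
[201.78705742 135.59587458]
[206.51098012 142.75940593]
[211.53533132 150.37851819]
cap top [207.5829977  167.59629909]
[[ 74  76  76  75  70  77  71  56  40  32  24  25  33  23  42  59  74  82
   87  91  93  92  95  94 102]
 [109 105 105 104 105 104  98  75  49  34  29  29  30  30  45  74  95 107
  112 114 120 119 119 119 116]
 [134 133 136 133 135 130 117  92  57  34  33  31  37  36  57  87 114 127
  131 137 136 135 133 131 127]
 [138 139 140 139 139 136 121  95  62  37  28  28  26  35  54  84 115 128
  134 134 134 133 131 128 123]
 [129 130 131 129 127 123 109  86  55  37  33  33  31  29  48  83 109 120
  127 126 127 125 126 12
[... 882 characters left out ...]
22 123 125 125 127 127 125 126 124 127
  126 129 128 130 131 129 122]
 [120 118 122 123 123 123 124 125 127 125 124 123 121 121 120 120 121 121
  125 126 127 127 132 130 120]
 [125 125 126 124 123 127 127 129 124 127 126 124 119 122 120 119 117 117
  123 124 128 129 127 130 125]
 [128 130 128 129 128 129 128 127 126 125 124 122 124 123 120 119 121 123
  124 128 128 129 133 131 128]
 [128 127 126 126 127 124 128 126 126 124 126 124 123 126 126 123 127 124
  129 130 132 135 135 132 133]
 [126 125 125 125 126 126 128 126 128 124 128 127 129 128 128 129 131 129
  130 131 132 133 133 134 135]
 [128 126 126 126 127 127 129 125 130 129 129 132 132 131 132 130 130 130
  131 132 133 133 132 131 135]]
```

Call:
servo_tool([
  {"offset": [0, 0, 0], "dr": [0, 0, 0]},
  {"offset": [0, 0, 0], "dr": [0, 0, 0]},
  {"offset": [0, 0, 0], "dr": [0, 0, 0]},
])

```text
time_s: 2.37
position: [0.4528, 0.0968, 0.1937]
tcp_rot: [[0.976, 0.22, 0.0], [0.22, -0.976, -0.0], [0.0, 0.0, -1.0]]
force: [-0.9, -0.1, -0.5]
opening: 0.999
grasp_force: 0.0
```

Call:
servo_tool([
  {"offset": [0.002, -0.005, 0], "dr": [0, 0, 0]},
  {"offset": [0.002, -0.005, 0.02], "dr": [0, 0, 0]},
  {"offset": [0.002, -0.005, 0.045], "dr": [0, 0, 0]},
  {"offset": [0.002, -0.005, 0.07], "dr": [0, 0, 0]},
  {"offset": [0.002, -0.005, 0.09], "dr": [0, 0, 0]},
  {"offset": [0.002, -0.005, 0.1], "dr": [0, 0, 0]},
  {"offset": [0.002, -0.005, 0.108], "dr": [0, 0, 0]},
  {"offset": [0.002, -0.005, 0.108], "dr": [0, 0, 0]},
  {"offset": [0.002, -0.005, 0.108], "dr": [0, 0, 0]},
  {"offset": [0.002, -0.005, 0.108], "dr": [0, 0, 0]},
])

```text
time_s: 3.2
position: [0.4541, 0.1032, 0.0861]
tcp_rot: [[0.975, 0.222, 0.002], [0.222, -0.975, 0.0], [0.002, 0.0, -1.0]]
force: [0.6, 0.5, -0.2]
opening: 0.997
grasp_force: 0.0
```

Call:
servo_tool([
  {"offset": [0, 0, 0], "dr": [0, 0, 0]},
  {"offset": [0, 0, 0], "dr": [0, 0, 0]},
  {"offset": [0, 0, 0], "dr": [0, 0, 0]},
  {"offset": [0, 0, 0], "dr": [0, 0, 0]},
  {"offset": [0, 0, 0], "dr": [0, 0, 0]},
  {"offset": [0, 0, 0], "dr": [0, 0, 0]},
  {"offset": [0, 0, 0], "dr": [0, 0, 0]},
  {"offset": [0, 0, 0], "dr": [0, 0, 0]},
  {"offset": [0, 0, 0], "dr": [0, 0, 0]},
  {"offset": [0, 0, 0], "dr": [0, 0, 0]},
], gripper=1)

```text
time_s: 4.03
position: [0.4535, 0.1032, 0.0855]
tcp_rot: [[0.975, 0.222, 0.0], [0.222, -0.975, -0.0], [0.0, 0.0, -1.0]]
force: [-0.5, -0.8, 1.5]
opening: 0.612
grasp_force: 30.0
```

Call:
servo_tool([
  {"offset": [0, 0, -0.01], "dr": [0, 0, 0]},
  {"offset": [0, 0, -0.03], "dr": [0, 0, 0]},
  {"offset": [0, 0, -0.05], "dr": [0, 0, 0]},
  {"offset": [0, 0, -0.06], "dr": [0, 0, 0]},
  {"offset": [-0.003, 0.014, -0.06], "dr": [0, 0, 2]},
  {"offset": [-0.008, 0.036, -0.06], "dr": [0, 0, 4.5]},
  {"offset": [-0.014, 0.062, -0.06], "dr": [0, 0, 7.5]},
  {"offset": [-0.02, 0.09, -0.06], "dr": [0, 0, 11]},
  {"offset": [-0.026, 0.118, -0.06], "dr": [0, 0, 14.5]},
  {"offset": [-0.032, 0.146, -0.06], "dr": [0, 0, 18]},
  {"offset": [-0.038, 0.174, -0.06], "dr": [0, 0, 21.5]},
  {"offset": [-0.044, 0.2, -0.06], "dr": [0, 0, 25]},
  {"offset": [-0.05, 0.226, -0.06], "dr": [0, 0, 28]},
  {"offset": [-0.055, 0.248, -0.06], "dr": [0, 0, 30.5]},
  {"offset": [-0.0575, 0.2604, -0.06], "dr": [0, 0, 31.6]},
  {"offset": [-0.0575, 0.2604, -0.06], "dr": [0, 0, 31.6]},
  {"offset": [-0.0575, 0.2604, -0.06], "dr": [0, 0, 31.6]},
  {"offset": [-0.0575, 0.2604, -0.06], "dr": [0, 0, 31.6]},
  {"offset": [-0.0575, 0.2604, -0.06], "dr": [0, 0, 31.6]},
  {"offset": [-0.0575, 0.2604, -0.06], "dr": [0, 0, 31.6]},
])

```text
time_s: 5.7
position: [0.4547, -0.162, 0.1453]
tcp_rot: [[0.947, -0.32, -0.001], [-0.32, -0.947, 0.001], [-0.001, -0.0, -1.0]]
force: [0.0, -0.1, -6.0]
opening: 0.613
grasp_force: 30.0
```

```bash
python3 - <<'E'
from h import *
c=cap('side','s2');t=cap('top','t2');r=bot.read_state();print(r['time_s'],r['position'],r['tcp_rot'].round(3),r['opening'])
s=cv2.imread('pics/s2.png')[170:280,180:260];t=cv2.imread('pics/t2.png')[180:290,262:342]
cv2.imwrite('pics/v2.png',cv2.resize(np.hstack([s,t]),None,fx=5,fy=5,interpolation=cv2.INTER_CUBIC))
E
```

```text
5.8 [ 0.45500164 -0.16248063  0.14547557] [[ 0.947 -0.32  -0.   ]
 [-0.32  -0.947  0.   ]
 [-0.001 -0.    -1.   ]] 0.6154344157342232
```

View pics/v2.png

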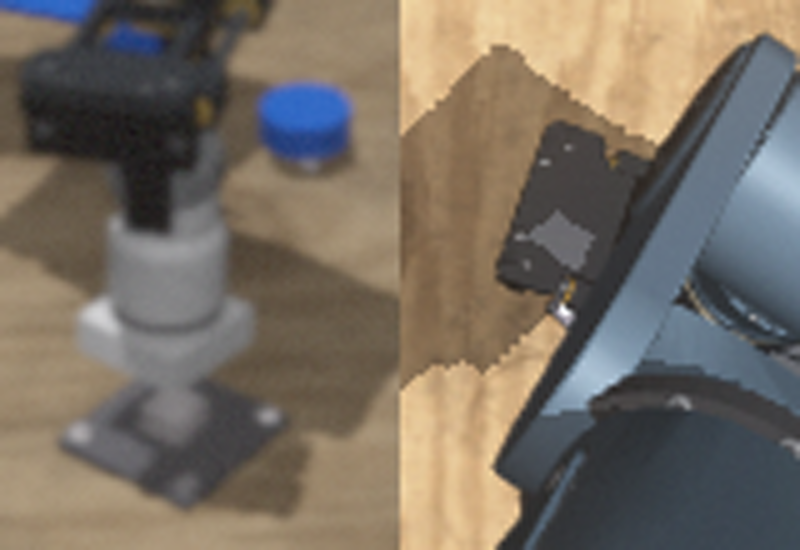

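The side crop shows the pot hanging over the stud, the foot diamond parallel to the plate by eye: foot left (78,320), front (158,370), right (252,315). The top view is blocked. I check this against the projection.

```bash
python3 - <<'E'
from h import *
c=load('s2');c0=load('side0')
def sq(cx,cy,z,h,yaw):
    a=np.radians(yaw);out=[]
    for k in range(4):
        b=a+np.pi/4+k*np.pi/2;X=[cx+h*2**.5*np.cos(b),cy+h*2**.5*np.sin(b),z];p=proj(c,X);out.append(((p-[180,170]+.4)*5).round().astype(int).tolist())
    return out
for z in(.0604,.0804):print('foot',z,sq(.455,-.1625,z,.03,46.5))
print('foot+5deg',sq(.455,-.1625,.0804,.03,51.5))
print('plate',sq(.4551,-.1634,.008,.042,46.5)); print('stud top',sq(.4551,-.1634,.026,.0085,46.5))
im=cv2.imread('pics/s2.png')
# plate corners/centre from side0 original by mask: bright stud top
for z,h in((.0604,.03),(.0804,.03),):
    for p in sq(.455,-.1625,z,h,46.5):pass
b=cv2.resize(im[170:280,180:260],None,fx=8,fy=8,interpolation=cv2.INTER_CUBIC)
for (cx,cy,z,h,col) in((.455,-.1625,.0604,.03,(0,0,255)),(.455,-.1625,.0804,.03,(0,255,0)),(.4551,-.1634,.008,.042,(255,255,0)),(.4551,-.1634,.026,.0085,(255,0,255))):
    P=np.array([[ (np.array(q)/5*8).astype(int)] for q in sq(cx,cy,z,h,46.5)]);cv2.polylines(b,[P],True,col,1)
cv2.imwrite('pics/v3.png',b[270:])
E
```

```text
foot 0.0604 [[166, 290], [87, 347], [182, 394], [260, 333]]
foot 0.0804 [[165, 257], [85, 314], [181, 360], [260, 300]]
foot+5deg [[158, 258], [86, 318], [189, 359], [259, 296]]
plate [[166, 354], [57, 436], [188, 504], [294, 416]]
stud top [[174, 382], [151, 399], [178, 412], [200, 395]]
```

View pics/v3.png

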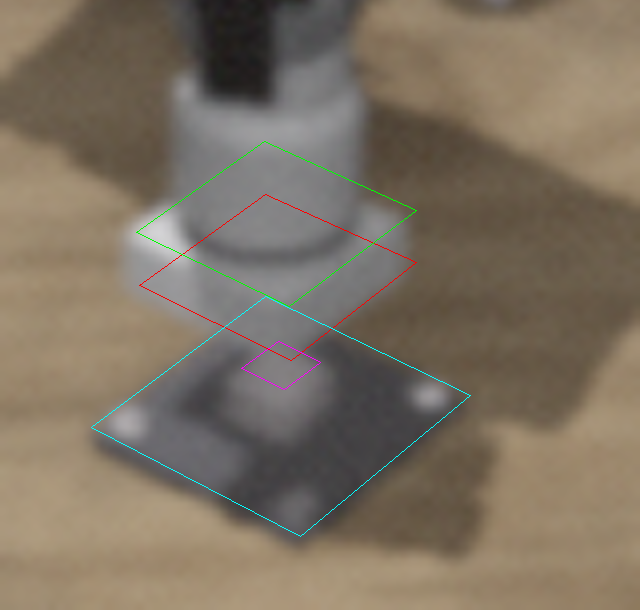

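The overlay shows plate and foot both sitting about 1 px left of and 1 px below the projection. This is a common calibration bias, so their relative position is fine. I check yaw from the foot's front edge.

```bash
python3 - <<'E'
from h import *
g=load('s2')['color'].mean(2)
np.set_printoptions(linewidth=250)
print(np.arange(192,236));print(g[232:256,192:236].astype(int))
E
```

```text
[192 193 194 195 196 197 198 199 200 201 202 203 204 205 206 207 208 209 210 211 212 213 214 215 216 217 218 219 220 221 222 223 224 225 226 227 228 229 230 231 232 233 234 235]
[[127 131 133 ...  81  85  84]
 [131 132 137 ...  87  88  83]
 [129 128 134 ...  90  90  92]
 ...
 [124 124 123 ... 150 144 121]
 [123 125 130 ... 122 117 102]
 [123 132 147 ...  85  83  78]]
```

```bash
python3 - <<'E'
from h import *
g=load('s2')['color'].mean(2).astype(int)
print('    ',*range(192,236))
for r in range(228,252):print(r,*g[r,192:236])
E
```

```text
192 193 194 195 196 197 198 199 200 201 202 203 204 205 206 207 208 209 210 211 212 213 214 215 216 217 218 219 220 221 222 223 224 225 226 227 228 229 230 231 232 233 234 235
228 139 134 128 122 111 99 91 95 108 115 122 125 123 125 127 130 129 132 132 133 132 132 136 134 134 132 132 127 128 120 117 114 103 96 93 92 90 88 87 89 86 86 85 87
229 133 134 131 129 119 112 110 124 140 142 132 127 123 124 125 128 129 131 132 134 132 133 132 132 133 133 130 129 126 124 119 111 107 113 113 106 98 94 87 86 82 83 82 84
230 130 126 122 125 131 136 147 164 175 165 144 127 124 122 129 130 132 134 133 133 133 133 133 132 132 131 128 129 127 123 118 111 111 121 128 126 118 111 95 87 81 81 82 82
231 127 125 123 132 147 167 186 196 197 181 146 120 117 119 127 129 131 130 133 134 136 132 132 133 131 128 129 129 124 120 112 106 111 127 137 138 131 120 104 90 81 82 83 83
232 127 131 133 145 166 189 202 209 206 189 155 119 107 116 121 127 130 133 133 133 133 134 133 131 131 130 128 125 121 113 102 101 116 130 139 141 131 121 109 91 81 81 85 84
233 131 132 137 149 172 190 202 207 208 198 170 129 103 104 11
[... 2427 characters left out ...]
 110 94 81 75 72 68 74 75 76 82 83 86 83 86 85 89 89 89 90
248 137 136 137 135 136 131 129 126 125 124 120 115 109 108 104 103 93 89 95 108 121 125 129 125 122 117 104 91 81 72 69 66 71 71 75 77 80 80 84 85 87 87 86 88
249 134 134 130 132 132 128 127 123 118 116 116 110 106 101 96 90 87 90 101 116 122 127 128 128 128 123 119 108 94 80 72 67 68 68 69 67 70 73 76 81 81 88 88 88
250 134 133 130 129 129 125 123 119 115 110 110 106 99 92 83 81 90 101 114 119 126 127 129 129 126 127 120 113 101 89 72 70 68 67 65 67 68 69 71 79 86 94 94 91
251 134 130 128 128 126 121 116 113 108 109 103 98 92 80 76 80 94 110 116 122 125 128 129 131 129 125 118 113 101 89 73 68 66 67 65 65 67 68 74 84 97 110 111 105
```

Call:
servo_tool([
  {"offset": [0.0005, 0.001, 0.008], "dr": [0, 0, -1]},
  {"offset": [0.0005, 0.001, 0.018], "dr": [0, 0, -1]},
  {"offset": [0.0005, 0.001, 0.026], "dr": [0, 0, -1]},
  {"offset": [0.0005, 0.001, 0.031], "dr": [0, 0, -1]},
  {"offset": [0.0005, 0.001, 0.034], "dr": [0, 0, -1]},
  {"offset": [0.0005, 0.001, 0.036], "dr": [0, 0, -1]},
  {"offset": [0.0005, 0.001, 0.038], "dr": [0, 0, -1]},
  {"offset": [0.0005, 0.001, 0.039], "dr": [0, 0, -1]},
  {"offset": [0.0005, 0.001, 0.039], "dr": [0, 0, -1]},
])

```text
time_s: 6.55
position: [0.4553, -0.1646, 0.1064]
tcp_rot: [[0.952, -0.305, -0.0], [-0.305, -0.952, 0.0], [-0.0, -0.0, -1.0]]
force: [0.3, 0.4, -6.3]
opening: 0.615
grasp_force: 30.0
```

Call:
servo_tool([
  {"offset": [0, 0, 0.0015], "dr": [0, 0, 0]},
  {"offset": [0, 0, 0.003], "dr": [0, 0, 0]},
  {"offset": [0, 0, 0.0045], "dr": [0, 0, 0]},
  {"offset": [0, 0, 0.006], "dr": [0, 0, 0]},
  {"offset": [0, 0, 0.006], "dr": [0, 0, 0]},
])

```text
time_s: 6.97
position: [0.4552, -0.1645, 0.1002]
tcp_rot: [[0.952, -0.305, -0.0], [-0.305, -0.952, 0.0], [-0.0, -0.0, -1.0]]
force: [-0.2, -0.0, -5.4]
opening: 0.609
grasp_force: 30.0
```

Engaged with no contact force; continuing down to the seat.

Call:
servo_tool([
  {"offset": [0, 0, 0.0015], "dr": [0, 0, 0]},
  {"offset": [0, 0, 0.003], "dr": [0, 0, 0]},
  {"offset": [0, 0, 0.0045], "dr": [0, 0, 0]},
  {"offset": [0, 0, 0.006], "dr": [0, 0, 0]},
  {"offset": [0, 0, 0.007], "dr": [0, 0, 0]},
  {"offset": [0, 0, 0.0075], "dr": [0, 0, 0]},
  {"offset": [0, 0, 0.0075], "dr": [0, 0, 0]},
  {"offset": [0, 0, 0.0075], "dr": [0, 0, 0]},
])

```text
time_s: 7.63
position: [0.4557, -0.165, 0.0935]
tcp_rot: [[0.952, -0.305, 0.001], [-0.305, -0.952, -0.001], [0.001, 0.001, -1.0]]
force: [-0.9, -0.1, 1.6]
opening: 0.613
grasp_force: 30.0
```

Call:
servo_tool([
  {"offset": [0, 0, 0], "dr": [0, 0, 0]},
  {"offset": [0, 0, 0], "dr": [0, 0, 0]},
  {"offset": [0, 0, 0], "dr": [0, 0, 0]},
  {"offset": [0, 0, 0], "dr": [0, 0, 0]},
])

```text
time_s: 7.97
position: [0.4557, -0.1649, 0.0933]
tcp_rot: [[0.952, -0.305, 0.001], [-0.305, -0.952, -0.001], [0.001, 0.0, -1.0]]
force: [-0.6, -2.1, 4.8]
opening: 0.616
grasp_force: 30.0
```

```bash
python3 - <<'E'
from h import *
c=cap('side','s3');r=bot.read_state();print(r['time_s'],r['position'],r['force'],r['moment'],r['joint_positions'])
s=cv2.imread('pics/s3.png')[190:280,170:270]
cv2.imwrite('pics/v4.png',cv2.resize(s,None,fx=6,fy=6,interpolation=cv2.INTER_CUBIC))
E
```

```text
8.0167 [ 0.45570714 -0.1649346   0.09329006] [-0.9626399  -1.12289158  3.97507403] [-0.15758487  0.22033915 -0.01659991] [-3.31338039e+01  3.18596848e+01  1.08654600e+02 -8.23810765e-03
  3.94156218e+01  7.46496640e+01]
```

View pics/v4.png

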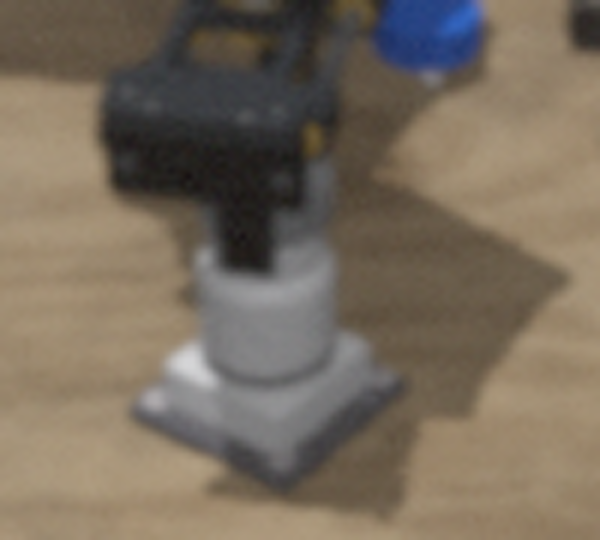

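The crop shows the foot flush on the plate and parallel to it, so the pot is home. Now I unscrew, first part with the rise.

Call:
servo_tool([
  {"offset": [0, 0, 0], "dr": [0, 0, -3]},
  {"offset": [0, 0, -0.0001], "dr": [0, 0, -6]},
  {"offset": [0, 0, -0.0002], "dr": [0, 0, -9]},
  {"offset": [0, 0, -0.0003], "dr": [0, 0, -12]},
  {"offset": [0, 0, -0.0004], "dr": [0, 0, -15]},
  {"offset": [0, 0, -0.0005], "dr": [0, 0, -18]},
  {"offset": [0, 0, -0.0006], "dr": [0, 0, -21]},
  {"offset": [0, 0, -0.0007], "dr": [0, 0, -24]},
  {"offset": [0, 0, -0.0008], "dr": [0, 0, -27]},
  {"offset": [0, 0, -0.0009], "dr": [0, 0, -30]},
])

```text
time_s: 8.85
position: [0.4553, -0.1641, 0.094]
tcp_rot: [[0.977, 0.212, 0.0], [0.212, -0.977, 0.001], [0.0, -0.001, -1.0]]
force: [-1.1, 0.3, 4.5]
opening: 0.614
grasp_force: 30.0
```

```bash
python3 - <<'E'
from h import *
r=bot.read_state();print(r['position'],r['force'],r['moment'],r['tcp_rot'][:2,0],r['tau'])
E
```

```text
[ 0.4553169  -0.16411104  0.09396739] [-1.1397527   0.28166278  4.4686129 ] [ 0.06054114  0.1305531  -0.44441415] [0.97736393 0.2115644 ] [ 3.60770440e-01 -3.46064508e+01 -8.82586688e+00 -2.71230927e-01
 -2.69578798e-01 -1.05833157e-02]
```

Moment −0.44 N m matches the thread's stiffness, so the cap is turning. Continuing to about 80° in total.

Call:
servo_tool([
  {"offset": [0, 0, -0.0001], "dr": [0, 0, -3]},
  {"offset": [0, 0, -0.0002], "dr": [0, 0, -6]},
  {"offset": [0, 0, -0.0003], "dr": [0, 0, -9]},
  {"offset": [0, 0, -0.0004], "dr": [0, 0, -12]},
  {"offset": [0, 0, -0.0005], "dr": [0, 0, -15]},
  {"offset": [0, 0, -0.0006], "dr": [0, 0, -18]},
  {"offset": [0, 0, -0.0007], "dr": [0, 0, -21]},
  {"offset": [0, 0, -0.0008], "dr": [0, 0, -24]},
  {"offset": [0, 0, -0.0009], "dr": [0, 0, -27]},
  {"offset": [0, 0, -0.001], "dr": [0, 0, -30]},
  {"offset": [0, 0, -0.0011], "dr": [0, 0, -33]},
  {"offset": [0, 0, -0.0012], "dr": [0, 0, -36]},
  {"offset": [0, 0, -0.0013], "dr": [0, 0, -39]},
  {"offset": [0, 0, -0.0014], "dr": [0, 0, -42]},
  {"offset": [0, 0, -0.0015], "dr": [0, 0, -44]},
  {"offset": [0, 0, -0.0016], "dr": [0, 0, -46]},
  {"offset": [0, 0, -0.0017], "dr": [0, 0, -48]},
  {"offset": [0, 0, -0.0017], "dr": [0, 0, -48]},
])

```text
time_s: 10.35
position: [0.4549, -0.1638, 0.0956]
tcp_rot: [[0.498, 0.867, -0.001], [0.867, -0.498, 0.002], [0.001, -0.001, -1.0]]
force: [-0.9, 1.1, 4.5]
opening: 0.609
grasp_force: 30.0
```

```bash
python3 - <<'E'
from h import *
r=bot.read_state();print(r['position'],r['force'],r['moment'],r['tcp_rot'][:2,0],r['tau'][5],np.degrees(np.arctan2(*r['tcp_rot'][1::-1,0])))
c=cap('side','s4')
E
```

```text
[ 0.45493107 -0.1637691   0.09559811] [-0.86801285  1.10057284  4.52763956] [ 0.20192466  0.14705652 -0.35783181] [0.49784241 0.86726669] -0.5278010107576847 60.14261906120676
```

Call:
servo_tool([
  {"offset": [0, 0, -0.001], "dr": [0, 0, 0]},
  {"offset": [0, 0, -0.002], "dr": [0, 0, 0]},
  {"offset": [0, 0, -0.003], "dr": [0, 0, 0]},
  {"offset": [0, 0, -0.004], "dr": [0, 0, 0]},
  {"offset": [0, 0, -0.004], "dr": [0, 0, 0]},
  {"offset": [0, 0, -0.004], "dr": [0, 0, 0]},
])

```text
time_s: 10.9
position: [0.4557, -0.165, 0.0998]
tcp_rot: [[0.496, 0.868, 0.001], [0.868, -0.496, -0.001], [-0.001, 0.001, -1.0]]
force: [-0.3, 1.1, -1.1]
opening: 0.615
grasp_force: 30.0
```

```bash
python3 - <<'E'
from h import *
r=bot.read_state();print(r['position'],r['force'],r['moment'])
E
```

```text
[ 0.45570017 -0.16504204  0.09977188] [-0.33239306  1.10878226 -1.09688151] [ 0.07584177 -0.10101477 -0.03304144]
```

Force −1.1 N is just the cap's weight, so it is free. Lifting straight up.

Call:
servo_tool([
  {"offset": [0, 0, -0.003], "dr": [0, 0, 0]},
  {"offset": [0, 0, -0.006], "dr": [0, 0, 0]},
  {"offset": [0, 0, -0.01], "dr": [0, 0, 0]},
  {"offset": [0, 0, -0.014], "dr": [0, 0, 0]},
  {"offset": [0, 0, -0.019], "dr": [0, 0, 0]},
  {"offset": [0, 0, -0.024], "dr": [0, 0, 0]},
  {"offset": [0, 0, -0.028], "dr": [0, 0, 0]},
  {"offset": [0, 0, -0.028], "dr": [0, 0, 0]},
  {"offset": [0, 0, -0.028], "dr": [0, 0, 0]},
  {"offset": [0, 0, -0.028], "dr": [0, 0, 0]},
  {"offset": [0, 0, -0.028], "dr": [0, 0, 0]},
  {"offset": [0, 0, -0.028], "dr": [0, 0, 0]},
])

```text
time_s: 11.9
position: [0.4551, -0.1645, 0.1273]
tcp_rot: [[0.497, 0.868, -0.001], [0.868, -0.497, 0.0], [0.0, -0.001, -1.0]]
force: [0.4, -0.1, -1.1]
opening: 0.61
grasp_force: 30.0
```

```bash
python3 - <<'E'
from h import *
c=cap('side','s5');r=bot.read_state();print(r['time_s'],r['position'],r['force'],r['moment'],r['grasp_force'])
s=cv2.imread('pics/s5.png')[180:280,170:270]
cv2.imwrite('pics/v5.png',cv2.resize(s,None,fx=6,fy=6,interpolation=cv2.INTER_CUBIC))
E
```

```text
11.95 [ 0.45515556 -0.16449052  0.12731882] [ 0.83130697 -0.41618662 -1.23475766] [-0.04363058 -0.02383294  0.07252905] 29.99947987496853
```

View pics/v5.png

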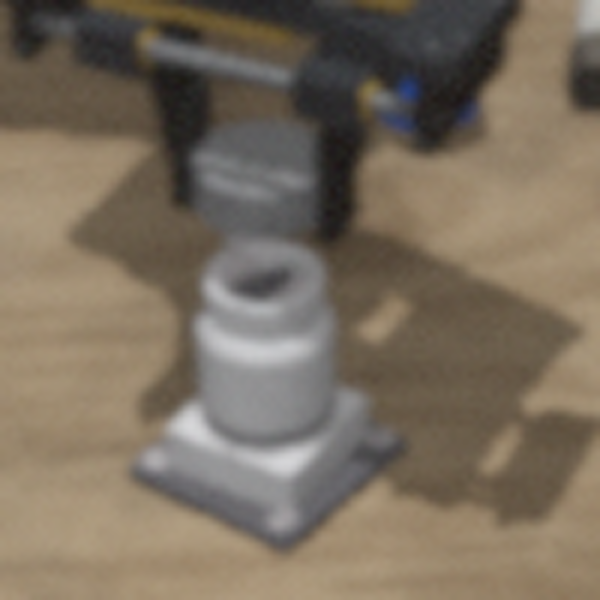

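The cap hangs level in the fingers, centre (260,180), above the open pot neck at (265,275). The pot's foot is flush on the plate.

```bash
python3 -c "
from rig import ticket
print(ticket.hand_in())"
```

```text
the job is handed in; nothing more can be done
None
```

The job is handed in at about 12 s, with no verdict returned: the pot stands home on the stud, the cap came free after a tool turn of about 78°, and the gripper holds it level about 2 cm above the neck.

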